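# Free the rusted chest bolt and fetch the tape measure

## Robot

A 7-joint arm with a two-finger parallel gripper is mounted at the origin on a cart in front of the work surface, level with it; the furniture and walls round the work are solid. World frame = base frame: x ahead of the robot, y to its left, z up, the work surface at z = 0. Lengths are in m, angles in rad, forces in N, time in s.
With the tool pointing down it reaches from about 0.425 to 0.925 m from the base axis. Payload 6.8 kg.
Tool frame: the origin (TCP) lies midway between the tips of the shut fingers; the grasp point (between the pads) lies 19 mm behind it; z points along the fingers, y is the line along which they close (so a half turn about z gives the same grasp; the last joint's range is limited). The gripper opens to 85 mm and grips with 20 to 120 N. Pads are 22 mm wide; open, the fingers measure 114 mm over their backs; the gripper's body (76 mm by 85 mm) begins 54 mm behind the grasp point. The pads swing forward as they close: fully open they stand 13 mm farther back than shut.
Start: joints at [1.087, 0.477, 0.022, 1.555, -0.011, 1.109, -0.083], TCP at [0.248, -0.628, 0.231] pointing down, gripper open.
Joint ranges: [-2.96, 2.96], [-0.34, 2.1], [-1.41, 1.46], [0.24, 2.44], [-1.37, 4.51], [0.17, 1.92], [-2.96, 2.96]. Speed limits (rad/s): [2.39, 2.39, 3.14, 3.14, 3.14, 3.14, 3.14].

## Interface

Orientations are given as a unit quaternion [w, x, y, z].
In Python, from station import bot gives the robot as it stands.
- The arm moves only by the tool jog_arm, never from a script. Its argument "rows" is a list of rows, each an object of numbers: "fingers": the finger opening in mm, from 0 to 85.4; "x", "y", "z": the shift along the tool's x, y, z in mm; "ax", "ay", "az": the turn, a rotation vector about the tool's x, y, z in degrees. A call has exactly 8 rows; each row shifts and turns the commanded pose from where the row before left it, along the tool's axes as they then stand; what a row does not reach is not made up. A row lasts 1/10 s, in which the tool goes at most 50 mm and 8.59 degrees, less where a joint would pass 70% of its speed; a pose out of reach is approached as far as the arm can. A call with a gripper value outside its range is refused whole. The fingers move at their own pace and stop on an object; "force" is the grip in N (left out, the last holds). Time passes only in rows, so rows that do not move let the fingers close, or fill a call up. It gives the time, the measured TCP pose, the force, the opening and the grip force at its end, in the units of the state.
- bot.get_obs(): the state, without advancing time (a new reading comes with each control period).
- bot.read_camera(name): name is "scene" or "top"; returns a dict with "pixels" (480x640x3 uint8, red, green, blue), "vertical_fov" (degrees; the focal length in pixels is half the picture's height over the tangent of half this angle, whatever the lens; pixels are square), "cx", "cy" (the principal point, pixels), "world_from_camera" (4x4, takes a point from camera to world coordinates). Camera axes: x right, y down, z forward; pixel columns grow to the right and rows downward; lengths in m; the calibration is good to about 2 mm. A picture is of the moment at which its call begins. There is no depth.
- bot.hand_in(): hands the job in; it is judged then, once.
The state is a dict: "t": time; "q": joint angles; "joint_vel": joint speeds; "joint_torque": joint torques, N m; "eef_pos": TCP position; "tool_rot": TCP orientation; "contact_force": force on the tool from outside, world axes, zero at the start; "torque": the same for the moment, N m; "gripper_width": opening from 0.0 (shut) to 1.0 (fully open); "grasp_force": force on a finger pad.
Only numpy, scipy, OpenCV 4.12 (cv2) and the standard library are available. Lean on these libraries where they do the work, as an engineer would, in place of code of your own. Each camera call takes 0.05 s, during which the arm holds its last target. There are 200 camera calls.

## Task

The two-lidded tool chest is held shut by a slide bolt that has rusted in: work it loose with short pulls and push-backs until it runs, and draw it fully open. The tape measure is under one of the two lids: open them as needed, take the tape measure out and set it down standing on the bench right beside the timber offcut. Leave the tin of screws in the chest and do not disturb the offcut or the tools lying on the bench.

Things in the scene. Friction and masses are not known exactly. Their poses are not given: they have to be found in the camera images.
- chest: Grey steel tool chest fixed to the bench, 170 mm deep (x), 290 mm wide (y), 72 mm high. Origin: centre of its underside; x points from its front to its back, y to its left, z up. A closed rail, 42 mm deep, along its front carries the bolt; behind it are two bays side by side, each with its own lid (closed top face at 76 mm), hinged along the chest's left and right ends.
- bay_left (a point): Middle of the left (+y) bay's floor, 4 mm above the bench; at (+20, +72) mm in the chest's frame. The bay is 120 mm (chest's x) by 138 mm (y) inside, its rim 72 mm above the bench; a 6 mm wall parts it from the right bay.
- bay_right (a point): Middle of the right (-y) bay's floor, as bay_left; at (+20, -72) mm in the chest's frame.
- bolt (a joint): Travel of the slide bolt, a rusty 12 mm round bar on the front rail, parallel to the chest's y: 0 = shut, through the staples of both lids; 0.054 m = fully drawn, at its stop, towards the chest's +y. About 4 N of friction; stays where left. Rust: pulled open, it binds dead at 7 to 12 mm, then about every 6 mm, four times in all. Holds the right lid until 32 mm of travel, the left until 50 mm.
- bolt_handle (a point): Grip point on the bolt's handle, the bar's tail bent straight up: 121 mm above the bench, 20 mm below its round end; (-66, +68) mm in the chest's frame at shut. Guide straps reach to 95 mm. Where it binds a harder pull does not help (stop at 15 N): ease it back 7 mm or more towards shut, then the next pull goes about 6 mm further; after the fourth push-back it runs free to its stop.
- lid_left (a joint): Angle of the lid over the left (+y) bay: 0 = closed, 1.8 rad = leaning outwards past upright. Its edge at the chest's middle rises; the hinge axis is parallel to the chest's x, at y = +145, z = 72 mm in the chest's frame. Stiff hinge: the lid stays at any angle; about 5 N at the knob moves it.
- lid_right (a joint): Angle of the lid over the right (-y) bay: 0 = closed, 1.8 rad = leaning outwards past upright. The mirror image of lid_left: hinge axis at y = -145, z = 72 mm in the chest's frame.
- lid_left_knob (a point): Centre of the left lid's black ball knob, 30 mm in diameter, 30 mm above the lid's top face. Closed: at (+4, +32, 106) mm in the chest's frame, 113 mm from the hinge axis towards the chest's middle and 34 mm above it; turns with the lid.
- lid_right_knob (a point): Centre of the right lid's black ball knob, as the left one's; closed, it is at (+4, -32, 106) mm in the chest's frame.
- tape_measure: Yellow and black pocket tape measure standing on its foot in either bay, under the lid, its length roughly along the chest's y. Case 36 mm thick (its x, -13 to +23 mm), 72 mm long (its y, -26 to +46 mm), 65 mm high; the hook reaches y = -46 mm. Origin at the underside; middle of the case at (+5, +10, 32) mm. 0.2 kg. Grasp from above across the 36 mm.
- screw_tin: Round cream tin of screws, 62 mm in diameter and 46 mm high, standing in the other bay. Origin: centre of its underside. It stays in the chest.
- wood_block: Timber offcut lying on the bench to the left of the chest, 150 mm (its x) by 98 mm (its y) by 47 mm high. Origin: centre of its underside. The bench between it and the chest is free.
- screwdriver_flat: Red-handled screwdriver, 197 mm long (its y), 30 mm thick, lying on the bench in front of the offcut. Origin: middle of its length, underside. Not to be disturbed.
- hex_key: Dark steel L-shaped hex key, 83 mm long (its y), 29 mm wide, 7 mm thick, lying on the bench behind the offcut. Origin: its middle, underside. Not to be disturbed.

How it is judged:
On the way, in this order (a step that is already met when the one before it is completed fails the run):
1. the bolt is worked free and drawn fully open (value of joint bolt above 0.051 m), for 0.2 s.
2. the lid over the tape measure is raised (((value of joint lid_left above 0.8 rad and y of tape_measure in the frame of chest above 0 m) or (value of joint lid_right above 0.8 rad and y of tape_measure in the frame of chest below 0 m))), for 0.2 s.
At the end, for the whole second after the job is handed in: The bolt is still fully drawn (over 49 of 54 mm); the tape measure stands upright on the bench (within 0.15 rad, at rest and let go) with its origin within 200 mm of the offcut's centre; the tin of screws is still in the chest (value of joint bolt above 0.049 m and horizontal distance between tape_measure and wood_block below 0.2 m and height (world z) of tape_measure between -0.008 and 0.008 m and angle between tape_measure's own z axis and vertical below 0.15 rad and linear speed of tape_measure below 0.02 m/s and horizontal distance between screw_tin and chest below 0.13 m and height (world z) of screw_tin below 0.03 m); the robot touches nothing.
It fails at once if the offcut or one of the tools on the bench is shifted by more than 30 mm (distance of any of wood_block, screwdriver_flat, hex_key from where it was at the start of the episode above 0.03 m).
It fails at once if the tin of screws is taken out of the chest (height (world z) of screw_tin above 0.07 m).
It fails at once if the tape measure is dropped or thrown (linear speed of tape_measure above 1 m/s and contact force between the fingers and tape_measure below 0.1 N).
It also fails if it takes over 70 s, if anything falls off the work surface, if the arm or the gripper's body presses on something with over 40 N, if the wrist force passes 120 N, or if a joint passes its speed limit or range.

## Working session

There is one attempt and no reset: what is moved stays moved. The work goes in short steps, Python scripts to look and compute and a tool call to move; the robot and the scene stay as the last step left them, time stands still between calls to the robot, and variables do not carry over. Pictures are saved under pics/ and viewed, at most 10 in all, crops included, and the job is handed in when it is done.

Besides the shell and the picture viewer there is one more tool, called after ">>>" by a JSON object that holds its "method" and its "body". jog_arm: Moves the arm, as the interface text tells. Its arguments: {"type":"object","properties":{"rows":{"type":"array","items":{"type":"object","properties":{"fingers":{"type":"number"},"x":{"type":"number"},"y":{"type":"number"},"z":{"type":"number"},"ax":{"type":"number"},"ay":{"type":"number"},"az":{"type":"number"}}}},"force":{"type":"number"}},"required":["rows"]}

```bash
mkdir -p pics; ls
python3 - <<'E'
from station import bot
import cv2
o=bot.get_obs(); print({k:o[k] for k in('t','eef_pos','tool_rot','contact_force','gripper_width')})
for n in('scene','top'):
    c=bot.read_camera(n); cv2.imwrite(f'pics/{n}0.png',c['pixels'][:,:,::-1]); print(n,c['vertical_fov'],c['cx'],c['cy'],c['world_from_camera'])
E
```

```text
pics
{'t': 0.0, 'eef_pos': array([ 0.24752435, -0.62733451,  0.23030006]), 'tool_rot': array([-8.96736064e-04,  9.82391575e-01,  1.86831288e-01, -2.41513879e-04]), 'contact_force': array([0.10473559, 0.32471788, 0.60494817]), 'gripper_width': 1.0030002311116608}
scene 47.28342233568436 316.3614535094779 239.96117688206175 [[-0.53290183 -0.60159166  0.59506564 -0.11972253]
 [-0.84604444  0.36635773 -0.38728648  0.42281529]
 [ 0.01498142 -0.70983765 -0.70420599  0.82330227]
 [ 0.          0.          0.          1.        ]]
top 51.23015322300287 325.7529716493452 232.45140340610112 [[ 0.02558502 -0.99070477  0.13360191  0.37727313]
 [-0.9996271  -0.02663019 -0.00604164  0.01242263]
 [ 0.00954333 -0.13339751 -0.99101666  1.11424596]
 [ 0.          0.          0.          1.        ]]
```

View pics/scene0.png

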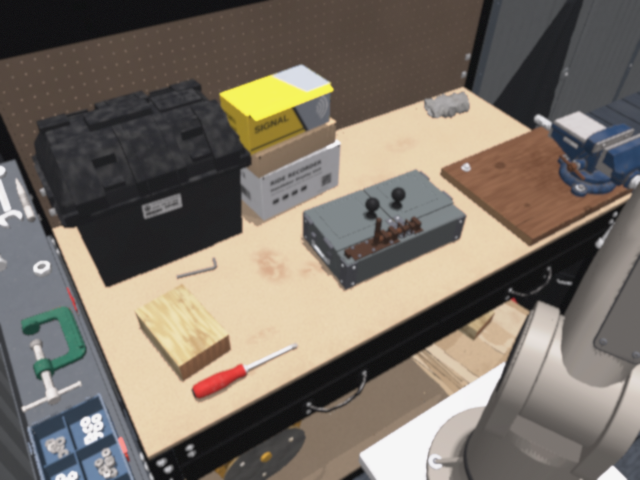

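View pics/top0.png

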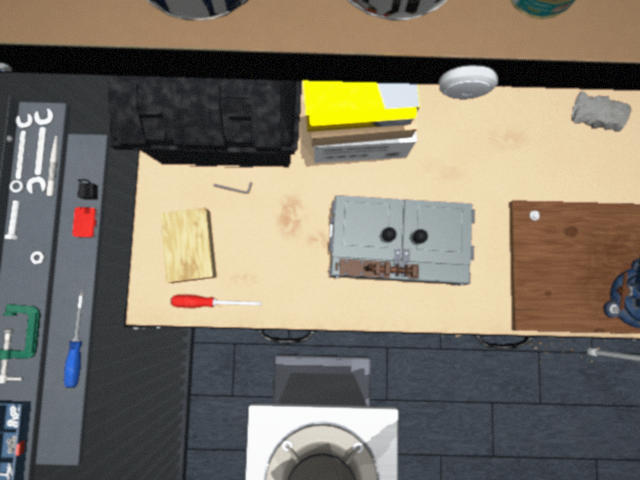

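The scene view shows the chest with its two knobs at about (372,204) and (398,194) and the handle near (377,230). In the top view the knobs are at (388,235) and (420,236), and the offcut is at about (188,245). I'll enlarge both views.

Run:
```python
import cv2,numpy as np
t=cv2.imread('pics/top0.png');s=cv2.imread('pics/scene0.png')
a=cv2.resize(t[185:295,320:480],None,fx=5,fy=5,interpolation=cv2.INTER_CUBIC)[:300*2]
b=cv2.resize(s[165:285,300:470],None,fx=4.7,fy=4.7,interpolation=cv2.INTER_CUBIC)
cv2.imwrite('pics/ta.png',a);cv2.imwrite('pics/sb.png',b)
```

```text
(no output)
```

View pics/ta.png

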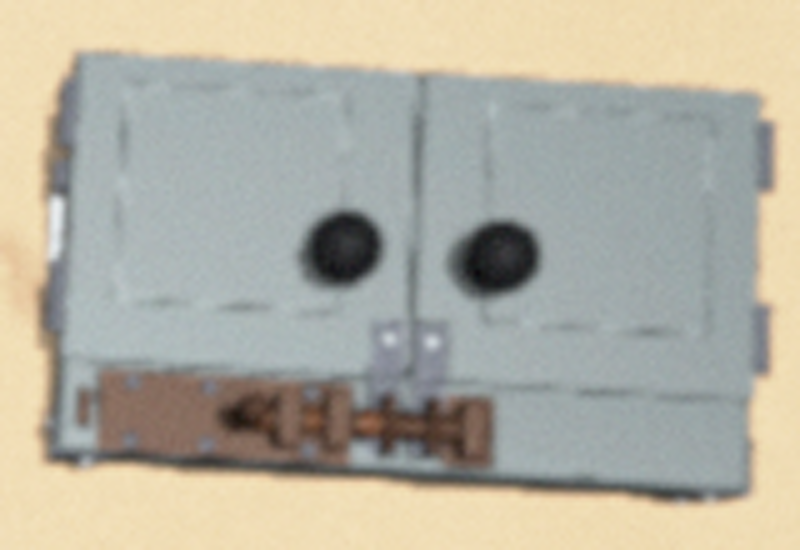

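View pics/sb.png

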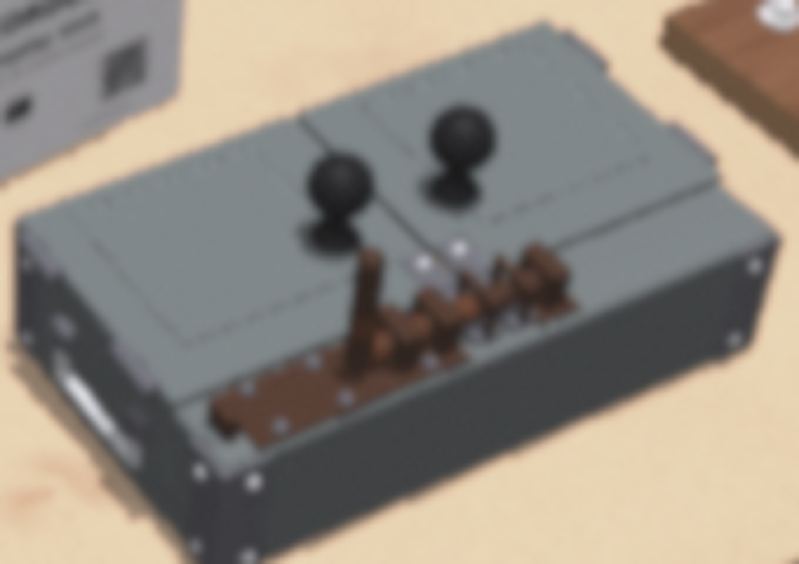

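Crop readings:
- **Top crop:** knobs at (346,247) and (502,257), front top corners near (60,455) and (745,493), handle tip near (236,415).
- **Scene crop:** knobs at (340,185) and (463,138), handle tip near (370,253), front top corners at (225,470) and (778,238).

Next I'll fit the chest pose to these.

```bash
cat > h.py <<'E'
import numpy as np
from station import bot
from scipy.optimize import least_squares
from scipy.spatial.transform import Rotation as R
CAM={'scene':(47.28342233568436,316.3614535094779,239.96117688206175,np.array([[-0.53290183,-0.60159166,0.59506564,-0.11972253],[-0.84604444,0.36635773,-0.38728648,0.42281529],[0.01498142,-0.70983765,-0.70420599,0.82330227]])),
'top':(51.23015322300287,325.7529716493452,232.45140340610112,np.array([[0.02558502,-0.99070477,0.13360191,0.37727313],[-0.9996271,-0.02663019,-0.00604164,0.01242263],[0.00954333,-0.13339751,-0.99101666,1.11424596]]))}
def proj(n,P):
    f,cx,cy,T=CAM[n];f=240/np.tan(np.radians(f/2))
    p=(np.asarray(P)-T[:,3])@T[:,:3]
    return np.array([cx+f*p[...,0]/p[...,2],cy+f*p[...,1]/p[...,2]]).T
def ray(n,uv,z):
    f,cx,cy,T=CAM[n];f=240/np.tan(np.radians(f/2))
    d=T[:,:3]@np.array([(uv[0]-cx)/f,(uv[1]-cy)/f,1]); return T[:,3]+d*(z-T[2,3])/d[2]
def pose(v,P): # v=x,y,yaw
    return R.from_euler('z',v[2]).apply(P)+[v[0],v[1],0]
E
python3 - <<'E'
from h import *
tc=lambda u,v:((u+.5)/5+319.5,(v+.5)/5+184.5); sc=lambda u,v:((u+.5)/4.7+299.5,(v+.5)/4.7+164.5)
kl=(.004,.032,.106);kr=(.004,-.032,.106);fl=(-.085,.145,.072);fr=(-.085,-.145,.072);ht=(-.066,.068,.141)
obs=[('top',kl,tc(346,247)),('top',kr,tc(502,257)),('top',fl,tc(58,455)),('top',fr,tc(745,493)),('scene',kl,sc(340,185)),('scene',kr,sc(463,138)),('scene',fl,sc(225,470)),('scene',fr,sc(778,238)),('top',ht,tc(236,415)),('scene',ht,sc(371,255))]
f=lambda v:np.concatenate([proj(n,pose(v,np.array([p])))[0]-uv for n,p,uv in obs])
r=least_squares(f,[.5,-.1,0],loss='soft_l1');v=r.x;print(v,np.degrees(v[2]));print(f(v).reshape(-1,2).round(1))
for n,p in dict(handle=(-.066,.068,.121),kl=kl,kr=kr,bl=(.02,.072,.004),br=(.02,-.072,.004)).items(): print(n,pose(v,np.array([p]))[0].round(4))
for uv in((162,210),(207,208),(215,277),(168,282)):print('wood',ray('top',uv,.047).round(3))
for uv in((170,300),(261,303)):print('sd',ray('top',uv,.012).round(3))
for uv in((214,185),(250,192)):print('hex',ray('top',uv,.005).round(3))
o=bot.get_obs();M=R.from_quat(o['tool_rot'],scalar_first=True).as_matrix();print(M.round(3))
E
```

```text
[ 0.50841598 -0.1518348  -0.0336676 ] -1.9290111630511333
[[-1.  -0. ]
 [-0.8 -0.2]
 [-1.7 -0.4]
 [ 0.2  0.4]
 [ 0.2  0.5]
 [-0.   0.4]
 [-0.   0.7]
 [ 1.2 -1.1]
 [ 3.4 -1.5]
 [ 0.6 -0.6]]
handle [ 0.4447 -0.0817  0.121 ]
kl [ 0.5135 -0.12    0.106 ]
kr [ 0.5113 -0.184   0.106 ]
bl [ 0.5308 -0.0805  0.004 ]
br [ 0.526  -0.2245  0.004 ]
wood [0.561 0.36  0.047]
wood [0.568 0.264 0.047]
wood [0.42  0.238 0.047]
wood [0.406 0.337 0.047]
sd [0.369 0.341 0.012]
sd [0.367 0.143 0.012]
hex [0.628 0.261 0.005]
hex [0.614 0.179 0.005]
[[ 0.93   0.367 -0.001]
 [ 0.367 -0.93   0.002]
 [-0.    -0.002 -1.   ]]
```

>>> {"method": "jog_arm", "body": {"rows": [{"az": 7.83, "fingers": 60}, {"az": 7.83}, {"az": 7.83}, {"x": 13.75, "y": -42.4}, {"x": 13.75, "y": -42.4}, {"x": 13.75, "y": -42.4}, {"x": 13.75, "y": -42.4}, {"x": 13.75, "y": -42.4}]}}

```text
invalid input
```

>>> {"method": "jog_arm", "body": {"rows": [{"x": 13.75, "y": -42.4}, {"x": 13.75, "y": -42.4}, {"x": 13.75, "y": -42.4}, {"x": 13.75, "y": -42.4}, {"x": 13.75, "y": -42.4}, {"x": 13.75, "y": -42.4}, {"x": 13.75, "y": -42.4}, {"x": 13.75, "y": -42.4}]}}

```text
invalid input
```

>>> {"method": "jog_arm", "body": {"rows": [{"fingers": 60, "x": 0, "y": 0, "z": 0, "ax": 0, "ay": 0, "az": 7.8}, {"fingers": 60, "x": 0, "y": 0, "z": 0, "ax": 0, "ay": 0, "az": 7.8}, {"fingers": 60, "x": 0, "y": 0, "z": 0, "ax": 0, "ay": 0, "az": 7.8}, {"fingers": 60, "x": 14, "y": -42, "z": 0, "ax": 0, "ay": 0, "az": 0}, {"fingers": 60, "x": 14, "y": -42, "z": 0, "ax": 0, "ay": 0, "az": 0}, {"fingers": 60, "x": 14, "y": -42, "z": 0, "ax": 0, "ay": 0, "az": 0}, {"fingers": 60, "x": 14, "y": -42, "z": 0, "ax": 0, "ay": 0, "az": 0}, {"fingers": 60, "x": 14, "y": -42, "z": 0, "ax": 0, "ay": 0, "az": 0}]}}

```text
t: 0.9
eef_pos: [0.3248, -0.4184, 0.231]
tool_rot: [-0.0, 1.0, -0.016, -0.0]
contact_force: [1.3, -0.2, 1.7]
gripper_width: 0.704
grasp_force: 0.0
```

>>> {"method": "jog_arm", "body": {"rows": [{"fingers": 60, "x": 13.6, "y": -42.5, "z": 0, "ax": 0, "ay": 0, "az": 0}, {"fingers": 60, "x": 13.6, "y": -42.5, "z": 0, "ax": 0, "ay": 0, "az": 0}, {"fingers": 60, "x": 13.6, "y": -42.5, "z": 0, "ax": 0, "ay": 0, "az": 0}, {"fingers": 60, "x": 13.6, "y": -42.5, "z": 0, "ax": 0, "ay": 0, "az": 0}, {"fingers": 60, "x": 13.6, "y": -42.5, "z": 0, "ax": 0, "ay": 0, "az": 0}, {"fingers": 60, "x": 13.6, "y": -42.5, "z": 0, "ax": 0, "ay": 0, "az": 0}, {"fingers": 60, "x": 13.6, "y": -42.5, "z": 0, "ax": 0, "ay": 0, "az": 0}, {"fingers": 60, "x": 13.6, "y": -42.5, "z": 0, "ax": 0, "ay": 0, "az": 0}]}}

```text
t: 1.7
eef_pos: [0.4444, -0.0823, 0.2313]
tool_rot: [0.0, 1.0, -0.016, -0.0]
contact_force: [1.5, -0.6, 0.0]
gripper_width: 0.707
grasp_force: 0.0
```

>>> {"method": "jog_arm", "body": {"rows": [{"fingers": 60, "x": 0, "y": 0, "z": 25, "ax": 0, "ay": 0, "az": 0}, {"fingers": 60, "x": 0, "y": 0, "z": 25, "ax": 0, "ay": 0, "az": 0}, {"fingers": 60, "x": 0, "y": 0, "z": 25, "ax": 0, "ay": 0, "az": 0}, {"fingers": 60, "x": 0, "y": 0, "z": 25, "ax": 0, "ay": 0, "az": 0}, {"fingers": 60, "x": 0, "y": 0, "z": 15, "ax": 0, "ay": 0, "az": 0}, {"fingers": 60, "x": 0, "y": 0, "z": 10, "ax": 0, "ay": 0, "az": 0}, {"fingers": 60, "x": 0, "y": 0, "z": 0, "ax": 0, "ay": 0, "az": 0}, {"fingers": 60, "x": 0, "y": 0, "z": 0, "ax": 0, "ay": 0, "az": 0}]}}

```text
t: 2.5
eef_pos: [0.4447, -0.084, 0.1067]
tool_rot: [0.0, 1.0, -0.016, 0.0]
contact_force: [0.6, -0.7, 0.6]
gripper_width: 0.701
grasp_force: 0.0
```

Run:
```python
from station import bot
import cv2,numpy as np
o=bot.get_obs();print(o['eef_pos'],o['contact_force'])
s=bot.read_camera('scene')['pixels'][:,:,::-1]
cv2.imwrite('pics/s1.png',cv2.resize(s[160:285,300:450],None,fx=4.8,fy=4.8,interpolation=cv2.INTER_CUBIC))
```

```text
[ 0.44469376 -0.08402677  0.1066944 ] [ 0.56578106 -0.66669887  0.57395375]
```

View pics/s1.png

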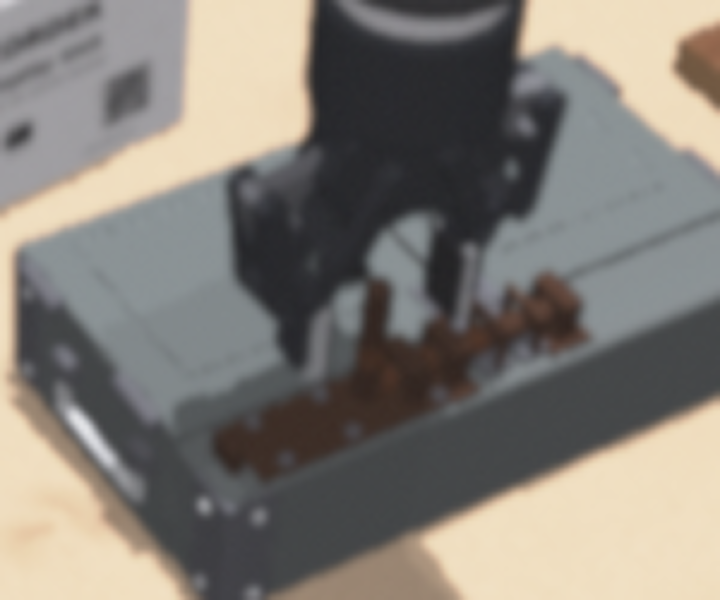

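The handle, at about (375,310), sits between the two pads at (318,345) and (468,290). I'll close gently, shift 2 mm to +y and then pull in small steps.

>>> {"method": "jog_arm", "body": {"force": 30, "rows": [{"fingers": 0, "x": 0, "y": -2, "z": 0, "ax": 0, "ay": 0, "az": 0}, {"fingers": 0, "x": 0, "y": 0, "z": 0, "ax": 0, "ay": 0, "az": 0}, {"fingers": 0, "x": 0, "y": 0, "z": 0, "ax": 0, "ay": 0, "az": 0}, {"fingers": 0, "x": 0, "y": 0, "z": 0, "ax": 0, "ay": 0, "az": 0}, {"fingers": 0, "x": 0, "y": 0, "z": 0, "ax": 0, "ay": 0, "az": 0}, {"fingers": 0, "x": 0, "y": 0, "z": 0, "ax": 0, "ay": 0, "az": 0}, {"fingers": 0, "x": 0, "y": 0, "z": 0, "ax": 0, "ay": 0, "az": 0}, {"fingers": 0, "x": 0, "y": 0, "z": 0, "ax": 0, "ay": 0, "az": 0}]}}

```text
t: 3.35
eef_pos: [0.4447, -0.0826, 0.1068]
tool_rot: [0.0, 1.0, -0.017, 0.0]
contact_force: [-1.6, -1.7, 6.5]
gripper_width: 0.129
grasp_force: 29.3
```

>>> {"method": "jog_arm", "body": {"rows": [{"fingers": 0, "x": 0, "y": -1, "z": 0, "ax": 0, "ay": 0, "az": 0}, {"fingers": 0, "x": 0, "y": -1, "z": 0, "ax": 0, "ay": 0, "az": 0}, {"fingers": 0, "x": 0, "y": -1, "z": 0, "ax": 0, "ay": 0, "az": 0}, {"fingers": 0, "x": 0, "y": -1, "z": 0, "ax": 0, "ay": 0, "az": 0}, {"fingers": 0, "x": 0, "y": -1, "z": 0, "ax": 0, "ay": 0, "az": 0}, {"fingers": 0, "x": 0, "y": -1, "z": 0, "ax": 0, "ay": 0, "az": 0}, {"fingers": 0, "x": 0, "y": -1, "z": 0, "ax": 0, "ay": 0, "az": 0}, {"fingers": 0, "x": 0, "y": -1, "z": 0, "ax": 0, "ay": 0, "az": 0}]}}

```text
t: 4.15
eef_pos: [0.445, -0.076, 0.1068]
tool_rot: [0.001, 1.0, -0.017, 0.0]
contact_force: [-1.8, -7.5, 6.1]
gripper_width: 0.127
grasp_force: 29.6
```

>>> {"method": "jog_arm", "body": {"rows": [{"fingers": 0, "x": 0, "y": -1, "z": 0, "ax": 0, "ay": 0, "az": 0}, {"fingers": 0, "x": 0, "y": -1, "z": 0, "ax": 0, "ay": 0, "az": 0}, {"fingers": 0, "x": 0, "y": -1, "z": 0, "ax": 0, "ay": 0, "az": 0}, {"fingers": 0, "x": 0, "y": 0, "z": 0, "ax": 0, "ay": 0, "az": 0}, {"fingers": 0, "x": 0, "y": 0, "z": 0, "ax": 0, "ay": 0, "az": 0}, {"fingers": 0, "x": 0, "y": 0, "z": 0, "ax": 0, "ay": 0, "az": 0}, {"fingers": 0, "x": 0, "y": 0, "z": 0, "ax": 0, "ay": 0, "az": 0}, {"fingers": 0, "x": 0, "y": 0, "z": 0, "ax": 0, "ay": 0, "az": 0}]}}

```text
t: 4.95
eef_pos: [0.445, -0.0738, 0.1068]
tool_rot: [0.001, 1.0, -0.018, 0.0]
contact_force: [-1.7, -9.9, 5.3]
gripper_width: 0.13
grasp_force: 29.6
```

>>> {"method": "jog_arm", "body": {"rows": [{"fingers": 0, "x": 0, "y": -1, "z": 0, "ax": 0, "ay": 0, "az": 0}, {"fingers": 0, "x": 0, "y": -1, "z": 0, "ax": 0, "ay": 0, "az": 0}, {"fingers": 0, "x": 0, "y": 0, "z": 0, "ax": 0, "ay": 0, "az": 0}, {"fingers": 0, "x": 0, "y": 0, "z": 0, "ax": 0, "ay": 0, "az": 0}, {"fingers": 0, "x": 0, "y": 0, "z": 0, "ax": 0, "ay": 0, "az": 0}, {"fingers": 0, "x": 0, "y": 0, "z": 0, "ax": 0, "ay": 0, "az": 0}, {"fingers": 0, "x": 0, "y": 0, "z": 0, "ax": 0, "ay": 0, "az": 0}, {"fingers": 0, "x": 0, "y": 0, "z": 0, "ax": 0, "ay": 0, "az": 0}]}}

```text
t: 5.75
eef_pos: [0.445, -0.0736, 0.1068]
tool_rot: [0.002, 1.0, -0.018, 0.0]
contact_force: [-1.2, -14.6, 5.4]
gripper_width: 0.123
grasp_force: 29.8
```

>>> {"method": "jog_arm", "body": {"rows": [{"fingers": 0, "x": 0, "y": 5, "z": 0, "ax": 0, "ay": 0, "az": 0}, {"fingers": 0, "x": 0, "y": 5, "z": 0, "ax": 0, "ay": 0, "az": 0}, {"fingers": 0, "x": 0, "y": 4, "z": 0, "ax": 0, "ay": 0, "az": 0}, {"fingers": 0, "x": 0, "y": 0, "z": 0, "ax": 0, "ay": 0, "az": 0}, {"fingers": 0, "x": 0, "y": 0, "z": 0, "ax": 0, "ay": 0, "az": 0}, {"fingers": 0, "x": 0, "y": 0, "z": 0, "ax": 0, "ay": 0, "az": 0}, {"fingers": 0, "x": 0, "y": 0, "z": 0, "ax": 0, "ay": 0, "az": 0}, {"fingers": 0, "x": 0, "y": 0, "z": 0, "ax": 0, "ay": 0, "az": 0}]}}

```text
t: 6.55
eef_pos: [0.4448, -0.0823, 0.1068]
tool_rot: [-0.0, 1.0, -0.016, 0.0]
contact_force: [-1.0, 1.7, 6.8]
gripper_width: 0.131
grasp_force: 30.0
```

>>> {"method": "jog_arm", "body": {"rows": [{"fingers": 0, "x": 0, "y": -4, "z": 0, "ax": 0, "ay": 0, "az": 0}, {"fingers": 0, "x": 0, "y": -4, "z": 0, "ax": 0, "ay": 0, "az": 0}, {"fingers": 0, "x": 0, "y": -4, "z": 0, "ax": 0, "ay": 0, "az": 0}, {"fingers": 0, "x": 0, "y": -4, "z": 0, "ax": 0, "ay": 0, "az": 0}, {"fingers": 0, "x": 0, "y": -3, "z": 0, "ax": 0, "ay": 0, "az": 0}, {"fingers": 0, "x": 0, "y": 0, "z": 0, "ax": 0, "ay": 0, "az": 0}, {"fingers": 0, "x": 0, "y": 0, "z": 0, "ax": 0, "ay": 0, "az": 0}, {"fingers": 0, "x": 0, "y": 0, "z": 0, "ax": 0, "ay": 0, "az": 0}]}}

```text
t: 7.35
eef_pos: [0.4452, -0.0674, 0.1068]
tool_rot: [0.002, 1.0, -0.018, 0.0]
contact_force: [-0.4, -11.7, 4.7]
gripper_width: 0.125
grasp_force: 30.3
```

>>> {"method": "jog_arm", "body": {"rows": [{"fingers": 0, "x": 0, "y": 5, "z": 0, "ax": 0, "ay": 0, "az": 0}, {"fingers": 0, "x": 0, "y": 5, "z": 0, "ax": 0, "ay": 0, "az": 0}, {"fingers": 0, "x": 0, "y": 5, "z": 0, "ax": 0, "ay": 0, "az": 0}, {"fingers": 0, "x": 0, "y": 0, "z": 0, "ax": 0, "ay": 0, "az": 0}, {"fingers": 0, "x": 0, "y": 0, "z": 0, "ax": 0, "ay": 0, "az": 0}, {"fingers": 0, "x": 0, "y": 0, "z": 0, "ax": 0, "ay": 0, "az": 0}, {"fingers": 0, "x": 0, "y": 0, "z": 0, "ax": 0, "ay": 0, "az": 0}, {"fingers": 0, "x": 0, "y": 0, "z": 0, "ax": 0, "ay": 0, "az": 0}]}}

```text
t: 8.15
eef_pos: [0.4449, -0.0784, 0.1068]
tool_rot: [-0.0, 1.0, -0.016, 0.0]
contact_force: [-2.1, 0.5, 6.1]
gripper_width: 0.128
grasp_force: 30.6
```

>>> {"method": "jog_arm", "body": {"rows": [{"fingers": 0, "x": 0, "y": -5, "z": 0, "ax": 0, "ay": 0, "az": 0}, {"fingers": 0, "x": 0, "y": -5, "z": 0, "ax": 0, "ay": 0, "az": 0}, {"fingers": 0, "x": 0, "y": -4, "z": 0, "ax": 0, "ay": 0, "az": 0}, {"fingers": 0, "x": 0, "y": -4, "z": 0, "ax": 0, "ay": 0, "az": 0}, {"fingers": 0, "x": 0, "y": -3, "z": 0, "ax": 0, "ay": 0, "az": 0}, {"fingers": 0, "x": 0, "y": 0, "z": 0, "ax": 0, "ay": 0, "az": 0}, {"fingers": 0, "x": 0, "y": 0, "z": 0, "ax": 0, "ay": 0, "az": 0}, {"fingers": 0, "x": 0, "y": 0, "z": 0, "ax": 0, "ay": 0, "az": 0}]}}

```text
t: 8.95
eef_pos: [0.4454, -0.0614, 0.1068]
tool_rot: [0.002, 1.0, -0.018, 0.0]
contact_force: [-1.0, -11.2, 6.2]
gripper_width: 0.126
grasp_force: 30.8
```

>>> {"method": "jog_arm", "body": {"rows": [{"fingers": 0, "x": 0, "y": 5, "z": 0, "ax": 0, "ay": 0, "az": 0}, {"fingers": 0, "x": 0, "y": 5, "z": 0, "ax": 0, "ay": 0, "az": 0}, {"fingers": 0, "x": 0, "y": 5, "z": 0, "ax": 0, "ay": 0, "az": 0}, {"fingers": 0, "x": 0, "y": 0, "z": 0, "ax": 0, "ay": 0, "az": 0}, {"fingers": 0, "x": 0, "y": 0, "z": 0, "ax": 0, "ay": 0, "az": 0}, {"fingers": 0, "x": 0, "y": 0, "z": 0, "ax": 0, "ay": 0, "az": 0}, {"fingers": 0, "x": 0, "y": 0, "z": 0, "ax": 0, "ay": 0, "az": 0}, {"fingers": 0, "x": 0, "y": 0, "z": 0, "ax": 0, "ay": 0, "az": 0}]}}

```text
t: 9.75
eef_pos: [0.4451, -0.0724, 0.1068]
tool_rot: [-0.0, 1.0, -0.016, 0.0]
contact_force: [-2.3, 1.1, 6.6]
gripper_width: 0.128
grasp_force: 31.0
```

>>> {"method": "jog_arm", "body": {"rows": [{"fingers": 0, "x": 0, "y": -5, "z": 0, "ax": 0, "ay": 0, "az": 0}, {"fingers": 0, "x": 0, "y": -5, "z": 0, "ax": 0, "ay": 0, "az": 0}, {"fingers": 0, "x": 0, "y": -4, "z": 0, "ax": 0, "ay": 0, "az": 0}, {"fingers": 0, "x": 0, "y": -4, "z": 0, "ax": 0, "ay": 0, "az": 0}, {"fingers": 0, "x": 0, "y": -3, "z": 0, "ax": 0, "ay": 0, "az": 0}, {"fingers": 0, "x": 0, "y": 0, "z": 0, "ax": 0, "ay": 0, "az": 0}, {"fingers": 0, "x": 0, "y": 0, "z": 0, "ax": 0, "ay": 0, "az": 0}, {"fingers": 0, "x": 0, "y": 0, "z": 0, "ax": 0, "ay": 0, "az": 0}]}}

```text
t: 10.55
eef_pos: [0.4456, -0.0554, 0.1068]
tool_rot: [0.002, 1.0, -0.018, 0.0]
contact_force: [0.1, -11.1, 6.0]
gripper_width: 0.131
grasp_force: 31.1
```

>>> {"method": "jog_arm", "body": {"rows": [{"fingers": 0, "x": 0, "y": 5, "z": 0, "ax": 0, "ay": 0, "az": 0}, {"fingers": 0, "x": 0, "y": 5, "z": 0, "ax": 0, "ay": 0, "az": 0}, {"fingers": 0, "x": 0, "y": 5, "z": 0, "ax": 0, "ay": 0, "az": 0}, {"fingers": 0, "x": 0, "y": 0, "z": 0, "ax": 0, "ay": 0, "az": 0}, {"fingers": 0, "x": 0, "y": 0, "z": 0, "ax": 0, "ay": 0, "az": 0}, {"fingers": 0, "x": 0, "y": 0, "z": 0, "ax": 0, "ay": 0, "az": 0}, {"fingers": 0, "x": 0, "y": 0, "z": 0, "ax": 0, "ay": 0, "az": 0}, {"fingers": 0, "x": 0, "y": 0, "z": 0, "ax": 0, "ay": 0, "az": 0}]}}

```text
t: 11.35
eef_pos: [0.4453, -0.0661, 0.1068]
tool_rot: [-0.0, 1.0, -0.016, 0.0]
contact_force: [-1.7, 2.2, 6.4]
gripper_width: 0.133
grasp_force: 31.8
```

>>> {"method": "jog_arm", "body": {"rows": [{"fingers": 0, "x": 0, "y": -5, "z": 0, "ax": 0, "ay": 0, "az": 0}, {"fingers": 0, "x": 0, "y": -5, "z": 0, "ax": 0, "ay": 0, "az": 0}, {"fingers": 0, "x": 0, "y": -4, "z": 0, "ax": 0, "ay": 0, "az": 0}, {"fingers": 0, "x": 0, "y": -4, "z": 0, "ax": 0, "ay": 0, "az": 0}, {"fingers": 0, "x": 0, "y": -3, "z": 0, "ax": 0, "ay": 0, "az": 0}, {"fingers": 0, "x": 0, "y": 0, "z": 0, "ax": 0, "ay": 0, "az": 0}, {"fingers": 0, "x": 0, "y": 0, "z": 0, "ax": 0, "ay": 0, "az": 0}, {"fingers": 0, "x": 0, "y": 0, "z": 0, "ax": 0, "ay": 0, "az": 0}]}}

```text
t: 12.15
eef_pos: [0.446, -0.0465, 0.1068]
tool_rot: [0.0, 1.0, -0.017, 0.0]
contact_force: [-0.3, -2.4, 6.7]
gripper_width: 0.127
grasp_force: 31.8
```

>>> {"method": "jog_arm", "body": {"rows": [{"fingers": 0, "x": 0, "y": -4, "z": 0, "ax": 0, "ay": 0, "az": 0}, {"fingers": 0, "x": 0, "y": -4, "z": 0, "ax": 0, "ay": 0, "az": 0}, {"fingers": 0, "x": 0, "y": -4, "z": 0, "ax": 0, "ay": 0, "az": 0}, {"fingers": 0, "x": 0, "y": -4, "z": 0, "ax": 0, "ay": 0, "az": 0}, {"fingers": 0, "x": 0, "y": -2, "z": 0, "ax": 0, "ay": 0, "az": 0}, {"fingers": 0, "x": 0, "y": -1, "z": 0, "ax": 0, "ay": 0, "az": 0}, {"fingers": 0, "x": 0, "y": -1, "z": 0, "ax": 0, "ay": 0, "az": 0}, {"fingers": 0, "x": 0, "y": 0, "z": 0, "ax": 0, "ay": 0, "az": 0}]}}

```text
t: 12.95
eef_pos: [0.4465, -0.0303, 0.1068]
tool_rot: [0.002, 1.0, -0.018, 0.0]
contact_force: [-0.4, -14.6, 6.6]
gripper_width: 0.13
grasp_force: 32.1
```

>>> {"method": "jog_arm", "body": {"rows": [{"fingers": 0, "x": 0, "y": -1, "z": 0, "ax": 0, "ay": 0, "az": 0}, {"fingers": 0, "x": 0, "y": -1, "z": 0, "ax": 0, "ay": 0, "az": 0}, {"fingers": 0, "x": 0, "y": 0, "z": 0, "ax": 0, "ay": 0, "az": 0}, {"fingers": 0, "x": 0, "y": 0, "z": 0, "ax": 0, "ay": 0, "az": 0}, {"fingers": 0, "x": 0, "y": 3, "z": 0, "ax": 0, "ay": 0, "az": 0}, {"fingers": 0, "x": 0, "y": 2, "z": 0, "ax": 0, "ay": 0, "az": 0}, {"fingers": 0, "x": 0, "y": 0, "z": 0, "ax": 0, "ay": 0, "az": 0}, {"fingers": 0, "x": 0, "y": 0, "z": 0, "ax": 0, "ay": 0, "az": 0}]}}

```text
t: 13.75
eef_pos: [0.4465, -0.0304, 0.1068]
tool_rot: [0.001, 1.0, -0.017, 0.0]
contact_force: [-1.8, -5.4, 5.5]
gripper_width: 0.126
grasp_force: 31.9
```

>>> {"method": "jog_arm", "body": {"rows": [{"fingers": 50, "x": 0, "y": 0, "z": 0, "ax": 0, "ay": 0, "az": 0}, {"fingers": 50, "x": 0, "y": 0, "z": 0, "ax": 0, "ay": 0, "az": 0}, {"fingers": 50, "x": 0, "y": 0, "z": 0, "ax": 0, "ay": 0, "az": 0}, {"fingers": 50, "x": 0, "y": 0, "z": 0, "ax": 0, "ay": 0, "az": 0}, {"fingers": 50, "x": 0, "y": 0, "z": -20, "ax": 0, "ay": 0, "az": 0}, {"fingers": 50, "x": 0, "y": 0, "z": -25, "ax": 0, "ay": 0, "az": 0}, {"fingers": 50, "x": 0, "y": 0, "z": -25, "ax": 0, "ay": 0, "az": 0}, {"fingers": 50, "x": 0, "y": 0, "z": -25, "ax": 0, "ay": 0, "az": 0}]}}

```text
t: 14.55
eef_pos: [0.4459, -0.0288, 0.2021]
tool_rot: [-0.0, 1.0, -0.016, -0.0]
contact_force: [1.0, -1.0, 0.1]
gripper_width: 0.586
grasp_force: 0.0
```

Run:
```python
from station import bot
import cv2
o=bot.get_obs();print(o['eef_pos'],o['contact_force'],o['q'],o['gripper_width'])
t=bot.read_camera('top')['pixels'][:,:,::-1];s=bot.read_camera('scene')['pixels'][:,:,::-1]
r=lambda i:cv2.resize(i,(400,300),interpolation=cv2.INTER_CUBIC)
cv2.imwrite('pics/c2.png',cv2.hconcat([cv2.resize(s[185:265,310:400],(400,356),interpolation=cv2.INTER_CUBIC),cv2.resize(t[230:310,310:400],(400,356),interpolation=cv2.INTER_CUBIC)]))
```

```text
[ 0.44592086 -0.02881908  0.20212984] [ 1.04734425 -0.99266477  0.14274818] [ 0.18623661  0.15157132 -0.28500096  2.09259381  0.05373343  0.90456168
 -1.73190805] 0.5856160081118048
```

View pics/c2.png

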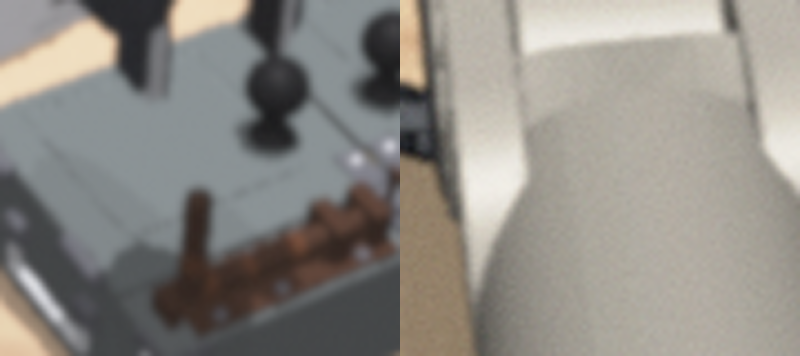

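>>> {"method": "jog_arm", "body": {"rows": [{"fingers": 50, "x": 23.5, "y": 30, "z": 0, "ax": 0, "ay": 0, "az": 0}, {"fingers": 50, "x": 23.5, "y": 30, "z": 0, "ax": 0, "ay": 0, "az": 0}, {"fingers": 50, "x": 23.5, "y": 30, "z": 0, "ax": 0, "ay": 0, "az": 0}, {"fingers": 50, "x": 0, "y": 0, "z": 0, "ax": 0, "ay": 0, "az": -8.2}, {"fingers": 50, "x": 0, "y": 0, "z": 0, "ax": 0, "ay": 0, "az": -8.2}, {"fingers": 50, "x": 0, "y": 0, "z": 0, "ax": 0, "ay": 0, "az": -8.2}, {"fingers": 50, "x": 0, "y": 0, "z": 0, "ax": 0, "ay": 0, "az": -8.2}, {"fingers": 50, "x": 0, "y": 0, "z": 0, "ax": 0, "ay": 0, "az": -8.2}]}}

```text
t: 15.45
eef_pos: [0.5132, -0.1211, 0.2002]
tool_rot: [-0.0, 0.941, 0.338, -0.001]
contact_force: [-0.4, -0.2, -0.2]
gripper_width: 0.586
grasp_force: 0.0
```

>>> {"method": "jog_arm", "body": {"rows": [{"fingers": 50, "x": 0, "y": 0, "z": 0, "ax": 0, "ay": 0, "az": -8.2}, {"fingers": 50, "x": 0, "y": 0, "z": 0, "ax": 0, "ay": 0, "az": -8.2}, {"fingers": 50, "x": 0, "y": 0, "z": 0, "ax": 0, "ay": 0, "az": -8.2}, {"fingers": 50, "x": 0, "y": 0, "z": 0, "ax": 0, "ay": 0, "az": -8.2}, {"fingers": 50, "x": 0, "y": 0, "z": 0, "ax": 0, "ay": 0, "az": -8.2}, {"fingers": 50, "x": 0, "y": 0, "z": 0, "ax": 0, "ay": 0, "az": -8.2}, {"fingers": 50, "x": 0, "y": 0, "z": 20, "ax": 0, "ay": 0, "az": 0}, {"fingers": 50, "x": 0, "y": 0, "z": 20, "ax": 0, "ay": 0, "az": 0}]}}

```text
t: 16.25
eef_pos: [0.5137, -0.1213, 0.1603]
tool_rot: [0.0, 0.717, 0.697, 0.0]
contact_force: [-0.8, -0.8, -0.5]
gripper_width: 0.582
grasp_force: 0.0
```

Run:
```python
from h import *
v=[ 0.50841598,-0.1518348,-0.0336676]
for d in(.05,.054):print(d,proj('scene',pose(v,np.array([[-.066,.068+d,.141]]))))
print('obs handle',354.8,228.9,'knob pred',proj('scene',pose(v,np.array([[.004,.032,.106]]))),'obs',277/4.444+310,88/4.444+185)
```

```text
0.05 [[356.42905341 227.39238053]]
0.054 [[354.57928526 228.13850851]]
obs handle 354.8 228.9 knob pred [[372.10676986 204.50671083]] obs 372.33123312331236 204.8019801980198
```

>>> {"method": "jog_arm", "body": {"force": 60, "rows": [{"fingers": 50, "x": 0, "y": 0, "z": 25, "ax": 0, "ay": 0, "az": 0}, {"fingers": 50, "x": 0, "y": 0, "z": 25, "ax": 0, "ay": 0, "az": 0}, {"fingers": 50, "x": 0, "y": 0, "z": 20, "ax": 0, "ay": 0, "az": 0}, {"fingers": 0, "x": 0, "y": 0, "z": 0, "ax": 0, "ay": 0, "az": 0}, {"fingers": 0, "x": 0, "y": 0, "z": 0, "ax": 0, "ay": 0, "az": 0}, {"fingers": 0, "x": 0, "y": 0, "z": 0, "ax": 0, "ay": 0, "az": 0}, {"fingers": 0, "x": 0, "y": 0, "z": 0, "ax": 0, "ay": 0, "az": 0}, {"fingers": 0, "x": 0, "y": 0, "z": 0, "ax": 0, "ay": 0, "az": 0}]}}

```text
t: 17.05
eef_pos: [0.5143, -0.1201, 0.0918]
tool_rot: [0.0, 0.717, 0.697, 0.001]
contact_force: [2.8, 4.5, -6.3]
gripper_width: 0.315
grasp_force: 59.4
```

```bash
python3 -c "
import numpy as np
p=lambda a:np.array([-(113*np.cos(a)-34*np.sin(a)),113*np.sin(a)+34*np.cos(a)])
A=np.radians(np.arange(0,97,6));P=np.array([p(a) for a in A]);print(np.diff(P,axis=0).round(1))"
```

```text
[[ 4.2 11.6]
 [ 5.4 11.1]
 [ 6.5 10.5]
 [ 7.6  9.8]
 [ 8.5  8.9]
 [ 9.4  8. ]
 [10.2  7. ]
 [10.9  5.8]
 [11.4  4.7]
 [11.9  3.5]
 [12.2  2.2]
 [12.3  0.9]
 [12.3 -0.4]
 [12.2 -1.7]
 [12.  -2.9]
 [11.6 -4.2]]
```

>>> {"method": "jog_arm", "body": {"rows": [{"fingers": 0, "x": 4.2, "y": 0, "z": -11.6, "ax": 0, "ay": 0, "az": 0}, {"fingers": 0, "x": 5.4, "y": 0, "z": -11.1, "ax": 0, "ay": 0, "az": 0}, {"fingers": 0, "x": 6.5, "y": 0, "z": -10.5, "ax": 0, "ay": 0, "az": 0}, {"fingers": 0, "x": 7.6, "y": 0, "z": -9.8, "ax": 0, "ay": 0, "az": 0}, {"fingers": 0, "x": 8.5, "y": 0, "z": -8.9, "ax": 0, "ay": 0, "az": 0}, {"fingers": 0, "x": 9.4, "y": 0, "z": -8.0, "ax": 0, "ay": 0, "az": 0}, {"fingers": 0, "x": 10.2, "y": 0, "z": -7.0, "ax": 0, "ay": 0, "az": 0}, {"fingers": 0, "x": 10.9, "y": 0, "z": -5.8, "ax": 0, "ay": 0, "az": 0}]}}

```text
t: 17.85
eef_pos: [0.5164, -0.057, 0.1638]
tool_rot: [0.0, 0.717, 0.697, 0.002]
contact_force: [12.8, 9.3, -27.8]
gripper_width: 0.298
grasp_force: 59.7
```

>>> {"method": "jog_arm", "body": {"rows": [{"fingers": 45, "x": 0, "y": 0, "z": 0, "ax": 0, "ay": 0, "az": 0}, {"fingers": 45, "x": 0, "y": 0, "z": 0, "ax": 0, "ay": 0, "az": 0}, {"fingers": 45, "x": 0, "y": 0, "z": 8, "ax": 0, "ay": 0, "az": 0}, {"fingers": 0, "x": 0, "y": 0, "z": 0, "ax": 0, "ay": 0, "az": 0}, {"fingers": 0, "x": 0, "y": 0, "z": 0, "ax": 0, "ay": 0, "az": 0}, {"fingers": 0, "x": 0, "y": 0, "z": 0, "ax": 0, "ay": 0, "az": 0}, {"fingers": 0, "x": 0, "y": 0, "z": 0, "ax": 0, "ay": 0, "az": 0}, {"fingers": 0, "x": 0, "y": 0, "z": 0, "ax": 0, "ay": 0, "az": 0}]}}

```text
t: 18.65
eef_pos: [0.5163, -0.0596, 0.1559]
tool_rot: [0.001, 0.718, 0.696, 0.0]
contact_force: [5.5, -2.0, -5.0]
gripper_width: 0.318
grasp_force: 59.3
```

>>> {"method": "jog_arm", "body": {"rows": [{"fingers": 0, "x": 11.4, "y": 0, "z": -4.7, "ax": 0, "ay": 0, "az": 0}, {"fingers": 0, "x": 11.9, "y": 0, "z": -3.5, "ax": 0, "ay": 0, "az": 0}, {"fingers": 0, "x": 12.2, "y": 0, "z": -2.2, "ax": 0, "ay": 0, "az": 0}, {"fingers": 0, "x": 12.3, "y": 0, "z": -0.9, "ax": 0, "ay": 0, "az": 0}, {"fingers": 0, "x": 12.3, "y": 0, "z": 0.4, "ax": 0, "ay": 0, "az": 0}, {"fingers": 0, "x": 12.2, "y": 0, "z": 1.7, "ax": 0, "ay": 0, "az": 0}, {"fingers": 0, "x": 12.0, "y": 0, "z": 2.9, "ax": 0, "ay": 0, "az": 0}, {"fingers": 0, "x": 0, "y": 0, "z": 0, "ax": 0, "ay": 0, "az": 0}]}}

```text
t: 19.45
eef_pos: [0.5176, 0.0279, 0.1619]
tool_rot: [-0.001, 0.716, 0.698, -0.0]
contact_force: [0.0, 0.4, 0.5]
gripper_width: 0.004
grasp_force: 0.0
```

>>> {"method": "jog_arm", "body": {"rows": [{"fingers": 0, "x": 0, "y": 0, "z": -20, "ax": 0, "ay": 0, "az": 0}, {"fingers": 0, "x": 0, "y": 0, "z": -40, "ax": 0, "ay": 0, "az": 0}, {"fingers": 0, "x": 0, "y": 0, "z": -40, "ax": 0, "ay": 0, "az": 0}, {"fingers": 0, "x": 40, "y": 0, "z": 0, "ax": 0, "ay": 0, "az": 0}, {"fingers": 0, "x": 40, "y": 0, "z": 0, "ax": 0, "ay": 0, "az": 0}, {"fingers": 0, "x": 40, "y": 0, "z": 0, "ax": 0, "ay": 0, "az": 0}, {"fingers": 0, "x": 0, "y": 0, "z": 0, "ax": 0, "ay": 0, "az": 0}, {"fingers": 0, "x": 0, "y": 0, "z": 0, "ax": 0, "ay": 0, "az": 0}]}}

```text
t: 20.25
eef_pos: [0.5213, 0.1459, 0.262]
tool_rot: [-0.0, 0.717, 0.697, -0.0]
contact_force: [-0.1, -0.4, 0.1]
gripper_width: -0.001
grasp_force: 0.0
```

Run:
```python
from station import bot
import cv2
t=bot.read_camera('top')['pixels'][:,:,::-1];s=bot.read_camera('scene')['pixels'][:,:,::-1]
cv2.imwrite('pics/c3.png',cv2.hconcat([cv2.resize(s[130:290,290:460],(425,400),interpolation=cv2.INTER_CUBIC),cv2.resize(t[170:310,310:440],(372,400),interpolation=cv2.INTER_CUBIC)]))
```

```text
(no output)
```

View pics/c3.png

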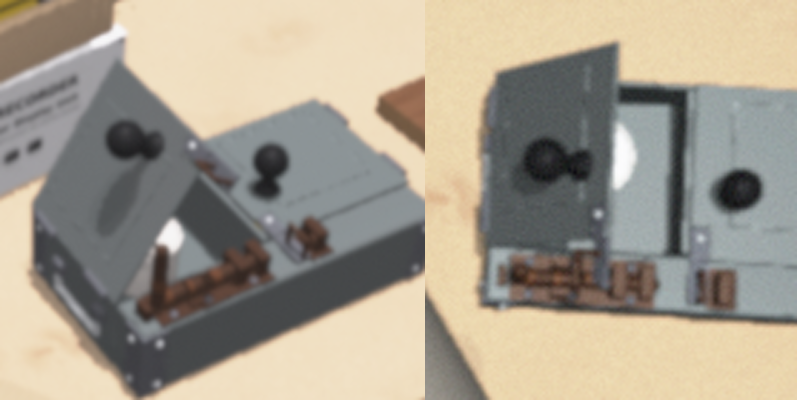

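Left lid is open to about 50° and shows the cream tin (about (172,235) in the scene half, (622,155) in the top half), so the tape measure is in the right bay. Moving to the right knob, gripping lower this time.

>>> {"method": "jog_arm", "body": {"rows": [{"fingers": 50, "x": -41.3, "y": 0, "z": 0, "ax": 0, "ay": 0, "az": 0}, {"fingers": 50, "x": -41.3, "y": 0, "z": 0, "ax": 0, "ay": 0, "az": 0}, {"fingers": 50, "x": -41.3, "y": 0, "z": 0, "ax": 0, "ay": 0, "az": 0}, {"fingers": 50, "x": -41.3, "y": 0, "z": 0, "ax": 0, "ay": 0, "az": 0}, {"fingers": 50, "x": -41.3, "y": 0, "z": 0, "ax": 0, "ay": 0, "az": 0}, {"fingers": 50, "x": -41.3, "y": 0, "z": 0, "ax": 0, "ay": 0, "az": 0}, {"fingers": 50, "x": -41.3, "y": 0, "z": 0, "ax": 0, "ay": 0, "az": 0}, {"fingers": 50, "x": -41.3, "y": 0, "z": 0, "ax": 0, "ay": 0, "az": 0}]}}

```text
t: 21.15
eef_pos: [0.5105, -0.1884, 0.2623]
tool_rot: [0.0, 0.718, 0.696, -0.0]
contact_force: [0.3, 0.9, -0.1]
gripper_width: 0.582
grasp_force: 0.0
```

>>> {"method": "jog_arm", "body": {"force": 60, "rows": [{"fingers": 50, "x": 0, "y": 0, "z": 40, "ax": 0, "ay": 0, "az": 0}, {"fingers": 50, "x": 0, "y": 0, "z": 40, "ax": 0, "ay": 0, "az": 0}, {"fingers": 50, "x": 0, "y": 0, "z": 40, "ax": 0, "ay": 0, "az": 0}, {"fingers": 50, "x": 0, "y": 0, "z": 30, "ax": 0, "ay": 0, "az": 0}, {"fingers": 50, "x": 0, "y": 0, "z": 20, "ax": 0, "ay": 0, "az": 0}, {"fingers": 50, "x": 0, "y": 0, "z": 11, "ax": 0, "ay": 0, "az": 0}, {"fingers": 50, "x": 0, "y": 0, "z": 0, "ax": 0, "ay": 0, "az": 0}, {"fingers": 50, "x": 0, "y": 0, "z": 0, "ax": 0, "ay": 0, "az": 0}]}}

```text
t: 21.95
eef_pos: [0.5122, -0.1855, 0.0821]
tool_rot: [0.001, 0.718, 0.696, 0.0]
contact_force: [0.0, 0.5, 0.4]
gripper_width: 0.589
grasp_force: 0.0
```

>>> {"method": "jog_arm", "body": {"force": 60, "rows": [{"fingers": 0, "x": 0, "y": 0, "z": 0, "ax": 0, "ay": 0, "az": 0}, {"fingers": 0, "x": 0, "y": 0, "z": 0, "ax": 0, "ay": 0, "az": 0}, {"fingers": 0, "x": 0, "y": 0, "z": 0, "ax": 0, "ay": 0, "az": 0}, {"fingers": 0, "x": 0, "y": 0, "z": 0, "ax": 0, "ay": 0, "az": 0}, {"fingers": 0, "x": 0, "y": 0, "z": 0, "ax": 0, "ay": 0, "az": 0}, {"fingers": 0, "x": 0, "y": 0, "z": 0, "ax": 0, "ay": 0, "az": 0}, {"fingers": 0, "x": 0, "y": 0, "z": 0, "ax": 0, "ay": 0, "az": 0}, {"fingers": 0, "x": 0, "y": 0, "z": 0, "ax": 0, "ay": 0, "az": 0}]}}

```text
t: 22.75
eef_pos: [0.5122, -0.1852, 0.0828]
tool_rot: [0.001, 0.717, 0.697, -0.0]
contact_force: [-2.2, -0.1, 7.0]
gripper_width: 0.315
grasp_force: 58.5
```

>>> {"method": "jog_arm", "body": {"force": 100, "rows": [{"fingers": 0, "x": -4.2, "y": 0, "z": -11.6, "ax": 0, "ay": 0, "az": 0}, {"fingers": 0, "x": -5.4, "y": 0, "z": -11.1, "ax": 0, "ay": 0, "az": 0}, {"fingers": 0, "x": -6.5, "y": 0, "z": -10.5, "ax": 0, "ay": 0, "az": 0}, {"fingers": 0, "x": -7.6, "y": 0, "z": -9.8, "ax": 0, "ay": 0, "az": 0}, {"fingers": 0, "x": -8.5, "y": 0, "z": -8.9, "ax": 0, "ay": 0, "az": 0}, {"fingers": 0, "x": -9.4, "y": 0, "z": -8.0, "ax": 0, "ay": 0, "az": 0}, {"fingers": 0, "x": -10.2, "y": 0, "z": -7.0, "ax": 0, "ay": 0, "az": 0}, {"fingers": 0, "x": -10.9, "y": 0, "z": -5.8, "ax": 0, "ay": 0, "az": 0}]}}

```text
t: 23.55
eef_pos: [0.509, -0.2511, 0.1549]
tool_rot: [0.001, 0.718, 0.696, -0.001]
contact_force: [-0.3, -0.4, -0.5]
gripper_width: 0.051
grasp_force: 0.0
```

>>> {"method": "jog_arm", "body": {"rows": [{"fingers": 30, "x": 0, "y": 0, "z": 0, "ax": 0, "ay": 0, "az": 0}, {"fingers": 0, "x": 0, "y": 0, "z": -35, "ax": 0, "ay": 0, "az": 0}, {"fingers": 0, "x": 0, "y": 0, "z": -40, "ax": 0, "ay": 0, "az": 0}, {"fingers": 0, "x": 0, "y": 0, "z": -35, "ax": 0, "ay": 0, "az": 0}, {"fingers": 0, "x": 40, "y": 0, "z": 0, "ax": 0, "ay": 0, "az": 0}, {"fingers": 0, "x": 40, "y": 0, "z": 0, "ax": 0, "ay": 0, "az": 0}, {"fingers": 0, "x": 22, "y": 0, "z": 0, "ax": 0, "ay": 0, "az": 0}, {"fingers": 0, "x": 0, "y": 0, "z": 0, "ax": 0, "ay": 0, "az": 0}]}}

```text
t: 24.35
eef_pos: [0.5133, -0.1406, 0.2652]
tool_rot: [0.0, 0.715, 0.699, 0.001]
contact_force: [-0.2, -0.2, -0.1]
gripper_width: -0.0
grasp_force: 0.0
```

Run:
```python
from h import *
import cv2
print(bot.get_obs()['eef_pos'])
s=bot.read_camera('scene')['pixels'][:,:,::-1]
cv2.imwrite('pics/c4.png',cv2.resize(s[110:270,290:470],(720,640))[:600])
v=[ 0.50841598,-0.1518348,-0.0336676]
for d in(0,10,20,30,40,50):
    a=np.radians(d)
    k=[.004,-.145+.113*np.cos(a)-.034*np.sin(a),.072+.113*np.sin(a)+.034*np.cos(a)]
    e=[[x,-.145+.142*np.cos(a)-.004*np.sin(a),.072+.142*np.sin(a)+.004*np.cos(a)] for x in(-.043,.085)]
    print(d,((proj('scene',pose(v,np.array([k]+e)))-[290,110])*4).round().tolist())
```

```text
[ 0.51331464 -0.14064003  0.26516325]
0 [[432.0, 337.0], [434.0, 455.0], [292.0, 312.0]]
10 [[449.0, 304.0], [445.0, 416.0], [300.0, 275.0]]
20 [[471.0, 270.0], [463.0, 375.0], [315.0, 235.0]]
30 [[497.0, 237.0], [487.0, 333.0], [336.0, 194.0]]
40 [[527.0, 207.0], [518.0, 291.0], [363.0, 154.0]]
50 [[559.0, 180.0], [553.0, 252.0], [395.0, 116.0]]
```

View pics/c4.png

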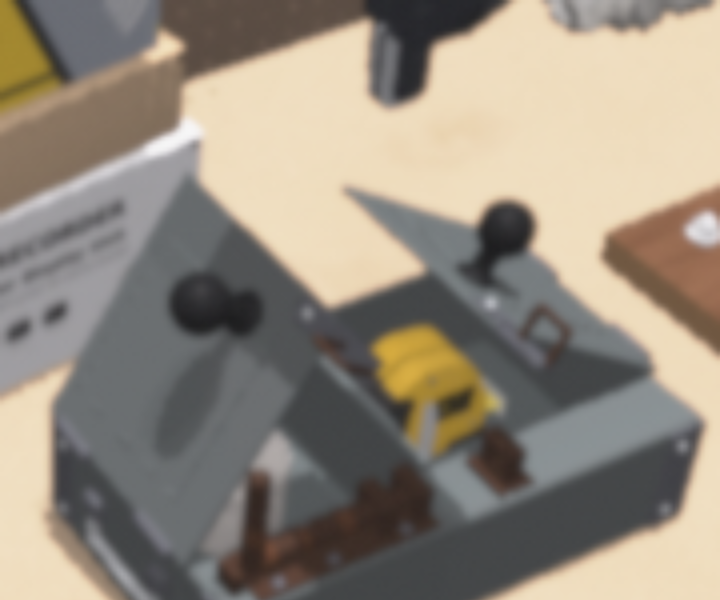

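The right lid stands at about 33° (knob at (506,228)). The yellow tape measure sits in the right bay next to the partition, around (430,390). I'll push the lid up and over with closed fingers against its inner edge.

>>> {"method": "jog_arm", "body": {"rows": [{"fingers": 0, "x": -17, "y": 15, "z": 0, "ax": 0, "ay": 0, "az": 0}, {"fingers": 0, "x": 0, "y": 0, "z": 45, "ax": 0, "ay": 0, "az": 0}, {"fingers": 0, "x": 0, "y": 0, "z": 45, "ax": 0, "ay": 0, "az": 0}, {"fingers": 0, "x": 0, "y": 0, "z": 40, "ax": 0, "ay": 0, "az": 0}, {"fingers": 0, "x": 0, "y": 0, "z": 8, "ax": 0, "ay": 0, "az": 0}, {"fingers": 0, "x": -12, "y": 0, "z": 0, "ax": 0, "ay": 0, "az": 0}, {"fingers": 0, "x": -10, "y": 0, "z": -11.5, "ax": 0, "ay": 0, "az": 0}, {"fingers": 0, "x": -10, "y": 0, "z": -11.5, "ax": 0, "ay": 0, "az": 0}]}}

```text
t: 25.2
eef_pos: [0.526, -0.1924, 0.151]
tool_rot: [-0.002, 0.716, 0.698, 0.0]
contact_force: [-3.4, 5.2, -0.7]
gripper_width: -0.004
grasp_force: 2.4
```

>>> {"method": "jog_arm", "body": {"rows": [{"fingers": 0, "x": -14.5, "y": 0, "z": -11, "ax": 0, "ay": 0, "az": 0}, {"fingers": 0, "x": -14.5, "y": 0, "z": -11, "ax": 0, "ay": 0, "az": 0}, {"fingers": 0, "x": -17.5, "y": 0, "z": -6.5, "ax": 0, "ay": 0, "az": 0}, {"fingers": 0, "x": -17.5, "y": 0, "z": -6.5, "ax": 0, "ay": 0, "az": 0}, {"fingers": 0, "x": -18.5, "y": 0, "z": -2, "ax": 0, "ay": 0, "az": 0}, {"fingers": 0, "x": -18.5, "y": 0, "z": -2, "ax": 0, "ay": 0, "az": 0}, {"fingers": 0, "x": -15, "y": 0, "z": 4, "ax": 0, "ay": 0, "az": 0}, {"fingers": 0, "x": 0, "y": 0, "z": 0, "ax": 0, "ay": 0, "az": 0}]}}

```text
t: 26.0
eef_pos: [0.523, -0.3145, 0.1854]
tool_rot: [0.002, 0.719, 0.695, -0.0]
contact_force: [0.4, 0.6, -0.6]
gripper_width: 0.0
grasp_force: 0.0
```

>>> {"method": "jog_arm", "body": {"rows": [{"fingers": 0, "x": 30, "y": 0, "z": 0, "ax": 0, "ay": 0, "az": 0}, {"fingers": 80, "x": 40, "y": 0, "z": -40, "ax": 0, "ay": 0, "az": 0}, {"fingers": 80, "x": 40, "y": 0, "z": -40, "ax": 0, "ay": 0, "az": 0}, {"fingers": 80, "x": 45, "y": 0, "z": 0, "ax": 0, "ay": 0, "az": 0}, {"fingers": 80, "x": 45, "y": 0, "z": 0, "ax": 0, "ay": 0, "az": 0}, {"fingers": 80, "x": 45, "y": 0, "z": 0, "ax": 0, "ay": 0, "az": 0}, {"fingers": 80, "x": 45, "y": 0, "z": 0, "ax": 0, "ay": 0, "az": 0}, {"fingers": 80, "x": 0, "y": 0, "z": 0, "ax": 0, "ay": 0, "az": 0}]}}

```text
t: 26.8
eef_pos: [0.5314, -0.0221, 0.2561]
tool_rot: [-0.0, 0.713, 0.701, 0.002]
contact_force: [1.5, -0.8, 1.1]
gripper_width: 0.933
grasp_force: 0.0
```

Run:
```python
from h import *
import cv2
print(bot.get_obs()['eef_pos'])
t=bot.read_camera('top')['pixels'][:,:,::-1];s=bot.read_camera('scene')['pixels'][:,:,::-1]
cv2.imwrite('pics/full_t.png',t);cv2.imwrite('pics/full_s.png',s)
cv2.imwrite('pics/c5.png',cv2.hconcat([cv2.resize(s[150:270,350:430],(400,600),interpolation=cv2.INTER_CUBIC),cv2.resize(t[185:305,390:470],(400,600),interpolation=cv2.INTER_CUBIC)]))
```

```text
[ 0.53142837 -0.02208591  0.25611204]
```

View pics/c5.png

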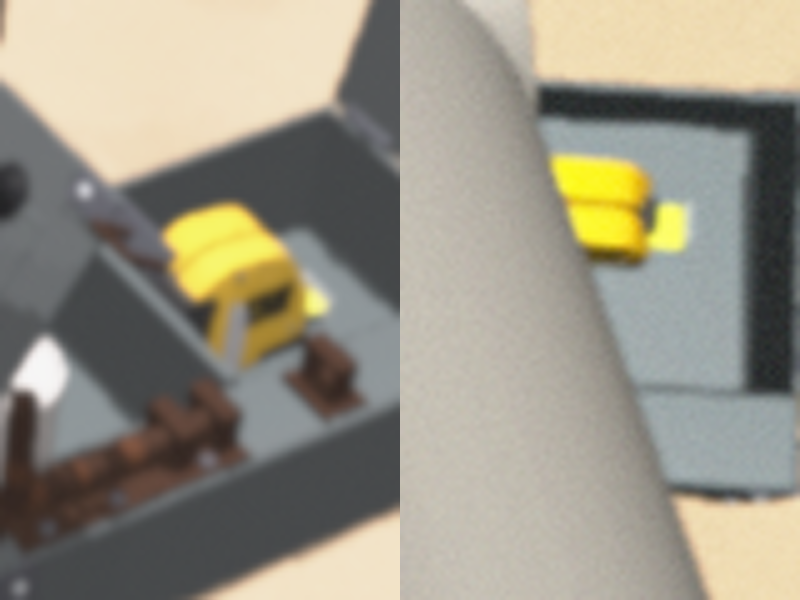

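The lid is fully open, past upright. The tape stands with its hook toward −y: in the top crop the case end is at about (652,210), the back top edge runs along (555,157)–(640,165) and the hook tip is at (690,228). In the scene crop the hook tip is at about (328,305).

Run:
```python
from h import *
import cv2
v=[ 0.50841598,-0.1518348,-0.0336676]
tc=lambda a,b:((a-400+.5)/5+389.5,(b+.5)/5+184.5)
inv=lambda p:R.from_euler('z',-v[2]).apply(p-[v[0],v[1],0])*1000
for n,p,z in(('back1',(560,157),.064),('back2',(635,164),.064),('seam1',(575,200),.069),('seam2',(640,208),.069),('end',(655,205),.05),('hook',(690,228),.03),('hook_hi',(690,228),.05)):
    print(n,inv(ray('top',tc(*p),z)).round(1))
s=cv2.imread('pics/full_s.png');t=cv2.imread('pics/full_t.png')
def mask(i):
    h=cv2.cvtColor(i,cv2.COLOR_BGR2HSV);return cv2.inRange(h,(20,140,120),(34,255,255))
ms=mask(s);ms[:185]=0;ms[:,:375]=0;ms[230:]=0;ms[:,415:]=0
mt=mask(t);mt[:200]=0;mt[260:]=0;mt[:,:405]=0;mt[:,460:]=0
# silhouette box fit: extreme values in directions, per view
def hull(m): return np.argwhere(m)[:,::-1].astype(float)
D=np.array([[np.cos(a),np.sin(a)] for a in np.radians(np.arange(0,360,20))])
box=np.array([[x,y,z] for x in(-.013,.023) for y in(-.026,.046) for z in(.005,.065)])
ys,yt=hull(ms),hull(mt);print(len(ys),len(yt),ys.min(0),ys.max(0),yt.min(0),yt.max(0))
def f(q):
    P=pose(v,pose(q,box)+[0,0,.004]);o=[]
    ps,pt=proj('scene',P),proj('top',P)
    ds=(ps@D.T).max(0)-(ys@D.T).max(0)
    k=D[:,0]>-.2; dt=((pt@D.T).max(0)-(yt@D.T).max(0))[k]
    return np.concatenate([ds,dt])
r=least_squares(f,[.02,-.05,-.05],loss='soft_l1');print(r.x,r.cost,f(r.x).round(1))
print('case mid world',pose(v,pose(r.x,np.array([[.005,.010,.03]])))[0],'world yaw deg',np.degrees(r.x[2]+v[2]))
o=bot.get_obs();print(o['eef_pos'],R.from_quat(o['tool_rot'],scalar_first=True).as_matrix().round(3))
```

```text
back1 [ 52.8 -43.6  64. ]
back2 [ 51.7 -75.7  64. ]
seam1 [ 33.8 -49.6  69. ]
seam2 [ 32.1 -77.2  69. ]
end [ 36.8 -88.   50. ]
hook [  30.8 -108.3   30. ]
hook_hi [  27.8 -103.3   50. ]
451 318 [383. 191.] [411. 221.] [420. 217.] [445. 236.]
[ 0.02705616 -0.0629275   0.13990612] 113.32763027191972 [ 3.3  1.3  1.9  0.7  6.4 10.8 13.3 15.1 14.1  7.5  3.3  1.2 -1.7  2.4
  5.   6.1  9.   7.8 -1.3 -0.8 -0.2  0.1  0.8  8.8  0.2  2.2  4.2  4.3
  0.6]
case mid world [ 0.53725001 -0.20516356  0.03      ] world yaw deg 6.087018976089717
[ 0.53148323 -0.02890519  0.25542578] [[ 0.026  1.     0.001]
 [ 1.    -0.026 -0.001]
 [-0.001  0.001 -1.   ]]
```

>>> {"method": "jog_arm", "body": {"rows": [{"fingers": 54, "x": -43.5, "y": 3.2, "z": 0, "ax": 0, "ay": 0, "az": 0}, {"fingers": 54, "x": -43.5, "y": 3.2, "z": 0, "ax": 0, "ay": 0, "az": 0}, {"fingers": 54, "x": -43.5, "y": 3.2, "z": 0, "ax": 0, "ay": 0, "az": 0}, {"fingers": 54, "x": -43.5, "y": 3.2, "z": 0, "ax": 0, "ay": 0, "az": 0}, {"fingers": 54, "x": 0, "y": 0, "z": 0, "ax": 0, "ay": 0, "az": 2.5}, {"fingers": 54, "x": 0, "y": 0, "z": 45, "ax": 0, "ay": 0, "az": 0}, {"fingers": 54, "x": 0, "y": 0, "z": 45, "ax": 0, "ay": 0, "az": 0}, {"fingers": 54, "x": 0, "y": 0, "z": 45, "ax": 0, "ay": 0, "az": 0}]}}

```text
t: 27.7
eef_pos: [0.5386, -0.2071, 0.1188]
tool_rot: [0.001, 0.733, 0.68, -0.0]
contact_force: [0.0, -0.2, -1.2]
gripper_width: 0.633
grasp_force: 0.0
```

Run:
```python
from h import *
import cv2
o=bot.get_obs();print(o['eef_pos'],o['gripper_width'])
s=bot.read_camera('scene')['pixels'][:,:,::-1].copy()
v=[ 0.50841598,-0.1518348,-0.0336676]
P=pose(v,pose([.029,-.060,-.035],np.array([[x,y,z] for z in(0,.065) for x,y in((-.013,-.026),(.023,-.026),(.023,.046),(-.013,.046))]))+[0,0,.004])
i=cv2.resize(s[130:250,340:460],(600,600),interpolation=cv2.INTER_CUBIC);p=(((proj('scene',P)-[340,130])+.5)*5).astype(int)
for a in(0,4):cv2.polylines(i,[p[a:a+4].reshape(-1,1,2)],True,(255,0,255) if a else (0,255,0),1)
cv2.imwrite('pics/c6.png',i)
```

```text
[ 0.53862605 -0.20709202  0.11876253] 0.6331451180794467
```

View pics/c6.png

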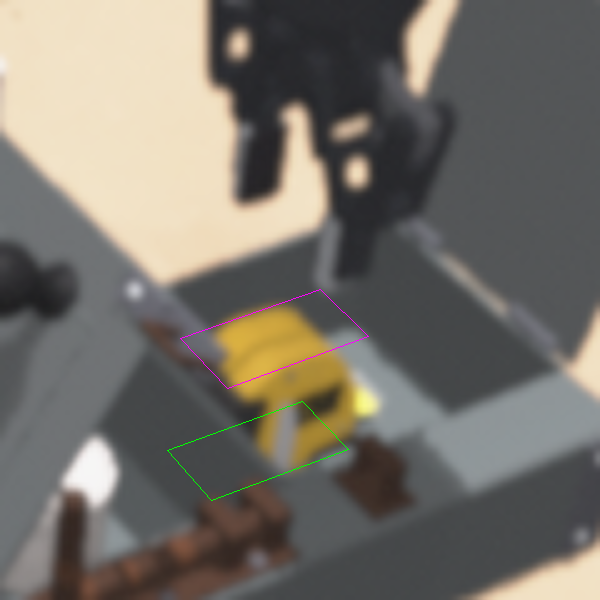

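The projected box matches the visible tape to within a few pixels (front bottom edge near (290,468), back top edge near (270,308)), and the fingers straddle it. I'll descend and grasp.

>>> {"method": "jog_arm", "body": {"force": 50, "rows": [{"fingers": 54, "x": 4, "y": 1.5, "z": 20, "ax": 0, "ay": 0, "az": 0}, {"fingers": 54, "x": 0, "y": 0, "z": 20, "ax": 0, "ay": 0, "az": 0}, {"fingers": 54, "x": 0, "y": 0, "z": 15, "ax": 0, "ay": 0, "az": 0}, {"fingers": 54, "x": 0, "y": 0, "z": 15, "ax": 0, "ay": 0, "az": 0}, {"fingers": 54, "x": 0, "y": 0, "z": 10, "ax": 0, "ay": 0, "az": 0}, {"fingers": 54, "x": 0, "y": 0, "z": 10, "ax": 0, "ay": 0, "az": 0}, {"fingers": 54, "x": 0, "y": 0, "z": 0, "ax": 0, "ay": 0, "az": 0}, {"fingers": 54, "x": 0, "y": 0, "z": 0, "ax": 0, "ay": 0, "az": 0}]}}

```text
t: 28.55
eef_pos: [0.5411, -0.2006, 0.0299]
tool_rot: [0.0, 0.732, 0.681, 0.0]
contact_force: [0.3, 0.5, 0.8]
gripper_width: 0.631
grasp_force: 0.0
```

>>> {"method": "jog_arm", "body": {"force": 50, "rows": [{"fingers": 0, "x": 0, "y": 0, "z": 0, "ax": 0, "ay": 0, "az": 0}, {"fingers": 0, "x": 0, "y": 0, "z": 0, "ax": 0, "ay": 0, "az": 0}, {"fingers": 0, "x": 0, "y": 0, "z": 0, "ax": 0, "ay": 0, "az": 0}, {"fingers": 0, "x": 0, "y": 0, "z": 0, "ax": 0, "ay": 0, "az": 0}, {"fingers": 0, "x": 0, "y": 0, "z": 0, "ax": 0, "ay": 0, "az": 0}, {"fingers": 0, "x": 0, "y": 0, "z": 0, "ax": 0, "ay": 0, "az": 0}, {"fingers": 0, "x": 0, "y": 0, "z": 0, "ax": 0, "ay": 0, "az": 0}, {"fingers": 0, "x": 0, "y": 0, "z": 0, "ax": 0, "ay": 0, "az": 0}]}}

```text
t: 29.35
eef_pos: [0.5415, -0.2007, 0.0306]
tool_rot: [0.001, 0.732, 0.681, 0.0]
contact_force: [-0.8, 0.7, 6.4]
gripper_width: 0.413
grasp_force: 49.5
```

>>> {"method": "jog_arm", "body": {"rows": [{"fingers": 0, "x": 0, "y": 0, "z": -10, "ax": 0, "ay": 0, "az": 0}, {"fingers": 0, "x": 0, "y": 0, "z": -20, "ax": 0, "ay": 0, "az": 0}, {"fingers": 0, "x": 0, "y": 0, "z": -35, "ax": 0, "ay": 0, "az": 0}, {"fingers": 0, "x": 0, "y": 0, "z": -40, "ax": 0, "ay": 0, "az": 0}, {"fingers": 0, "x": 0, "y": 0, "z": -40, "ax": 0, "ay": 0, "az": 0}, {"fingers": 0, "x": 0, "y": 0, "z": -40, "ax": 0, "ay": 0, "az": 0}, {"fingers": 0, "x": 0, "y": 0, "z": -35, "ax": 0, "ay": 0, "az": 0}, {"fingers": 0, "x": 0, "y": 0, "z": -20, "ax": 0, "ay": 0, "az": 0}]}}

```text
t: 30.15
eef_pos: [0.5415, -0.2006, 0.2734]
tool_rot: [0.002, 0.732, 0.681, 0.001]
contact_force: [0.7, 0.4, -2.4]
gripper_width: 0.407
grasp_force: 49.7
```

>>> {"method": "jog_arm", "body": {"rows": [{"fingers": 0, "x": 20, "y": -7, "z": 0, "ax": 0, "ay": 0, "az": 0}, {"fingers": 0, "x": 35, "y": -7, "z": 0, "ax": 0, "ay": 0, "az": 0}, {"fingers": 0, "x": 40, "y": -7, "z": 0, "ax": 0, "ay": 0, "az": 0}, {"fingers": 0, "x": 40, "y": -7, "z": 0, "ax": 0, "ay": 0, "az": 0}, {"fingers": 0, "x": 40, "y": -7, "z": 0, "ax": 0, "ay": 0, "az": 0}, {"fingers": 0, "x": 40, "y": -7, "z": 0, "ax": 0, "ay": 0, "az": 0}, {"fingers": 0, "x": 40, "y": -7, "z": 0, "ax": 0, "ay": 0, "az": 0}, {"fingers": 0, "x": 40, "y": -7, "z": 0, "ax": 0, "ay": 0, "az": 0}]}}

```text
t: 30.95
eef_pos: [0.5047, 0.0996, 0.2691]
tool_rot: [-0.0, 0.732, 0.681, -0.001]
contact_force: [1.6, 0.2, -2.2]
gripper_width: 0.411
grasp_force: 49.8
```

>>> {"method": "jog_arm", "body": {"rows": [{"fingers": 0, "x": 40, "y": -7, "z": 0, "ax": 0, "ay": 0, "az": 0}, {"fingers": 0, "x": 35, "y": -7, "z": 0, "ax": 0, "ay": 0, "az": 0}, {"fingers": 0, "x": 24, "y": -6, "z": 0, "ax": 0, "ay": 0, "az": 0}, {"fingers": 0, "x": 0, "y": 0, "z": 0, "ax": 0, "ay": 0, "az": 0}, {"fingers": 0, "x": 0, "y": 0, "z": 25, "ax": 0, "ay": 0, "az": 0}, {"fingers": 0, "x": 0, "y": 0, "z": 40, "ax": 0, "ay": 0, "az": 0}, {"fingers": 0, "x": 0, "y": 0, "z": 40, "ax": 0, "ay": 0, "az": 0}, {"fingers": 0, "x": 0, "y": 0, "z": 0, "ax": 0, "ay": 0, "az": 0}]}}

```text
t: 31.75
eef_pos: [0.4895, 0.1949, 0.1596]
tool_rot: [-0.002, 0.732, 0.681, -0.005]
contact_force: [-1.0, -0.8, -1.9]
gripper_width: 0.416
grasp_force: 50.1
```

Run:
```python
from h import *
import cv2
o=bot.get_obs();print(o['eef_pos'],o['gripper_width'],R.from_quat(o['tool_rot'],scalar_first=True).as_matrix().round(3).tolist())
s=bot.read_camera('scene')['pixels'][:,:,::-1].copy()
i=cv2.resize(s[180:400,120:340],(600,600),interpolation=cv2.INTER_CUBIC)
cv2.imwrite('pics/c7.png',i)
```

```text
[0.48950793 0.19485698 0.15964063] 0.4157715421034358 [[0.073, 0.997, -0.01], [0.997, -0.073, -0.005], [-0.006, -0.01, -1.0]]
```

>>> {"method": "jog_arm", "body": {"rows": [{"fingers": 0, "x": 0, "y": 0, "z": 30, "ax": 0, "ay": 0, "az": 0}, {"fingers": 0, "x": 0, "y": 0, "z": 35, "ax": 0, "ay": 0, "az": 0}, {"fingers": 0, "x": 0, "y": 0, "z": 30, "ax": 0, "ay": 0, "az": 0}, {"fingers": 0, "x": 0, "y": 0, "z": 18, "ax": 0, "ay": 0, "az": 0}, {"fingers": 0, "x": 0, "y": 0, "z": 8, "ax": 0, "ay": 0, "az": 0}, {"fingers": 0, "x": 0, "y": 0, "z": 5, "ax": 0, "ay": 0, "az": 0}, {"fingers": 0, "x": 0, "y": 0, "z": 0, "ax": 0, "ay": 0, "az": 0}, {"fingers": 0, "x": 0, "y": 0, "z": 0, "ax": 0, "ay": 0, "az": 0}]}}

```text
t: 32.6
eef_pos: [0.4947, 0.1983, 0.04]
tool_rot: [0.0, 0.732, 0.681, 0.001]
contact_force: [0.6, -0.4, -2.0]
gripper_width: 0.414
grasp_force: 50.3
```

>>> {"method": "jog_arm", "body": {"rows": [{"fingers": 0, "x": 0, "y": 0, "z": 5, "ax": 0, "ay": 0, "az": 0}, {"fingers": 0, "x": 0, "y": 0, "z": 3, "ax": 0, "ay": 0, "az": 0}, {"fingers": 0, "x": 0, "y": 0, "z": 2, "ax": 0, "ay": 0, "az": 0}, {"fingers": 0, "x": 0, "y": 0, "z": 1, "ax": 0, "ay": 0, "az": 0}, {"fingers": 0, "x": 0, "y": 0, "z": 1, "ax": 0, "ay": 0, "az": 0}, {"fingers": 0, "x": 0, "y": 0, "z": 0, "ax": 0, "ay": 0, "az": 0}, {"fingers": 0, "x": 0, "y": 0, "z": 0, "ax": 0, "ay": 0, "az": 0}, {"fingers": 0, "x": 0, "y": 0, "z": 0, "ax": 0, "ay": 0, "az": 0}]}}

```text
t: 33.4
eef_pos: [0.4938, 0.1979, 0.0267]
tool_rot: [0.0, 0.732, 0.681, 0.0]
contact_force: [0.6, 0.5, -3.4]
gripper_width: 0.409
grasp_force: 50.3
```

>>> {"method": "jog_arm", "body": {"rows": [{"fingers": 0, "x": 0, "y": 0, "z": 1, "ax": 0, "ay": 0, "az": 0}, {"fingers": 0, "x": 0, "y": 0, "z": 1, "ax": 0, "ay": 0, "az": 0}, {"fingers": 0, "x": 0, "y": 0, "z": 0, "ax": 0, "ay": 0, "az": 0}, {"fingers": 0, "x": 0, "y": 0, "z": 0, "ax": 0, "ay": 0, "az": 0}, {"fingers": 0, "x": 0, "y": 0, "z": 0, "ax": 0, "ay": 0, "az": 0}, {"fingers": 0, "x": 0, "y": 0, "z": 0, "ax": 0, "ay": 0, "az": 0}, {"fingers": 0, "x": 0, "y": 0, "z": 0, "ax": 0, "ay": 0, "az": 0}, {"fingers": 0, "x": 0, "y": 0, "z": 0, "ax": 0, "ay": 0, "az": 0}]}}

```text
t: 34.2
eef_pos: [0.4938, 0.198, 0.0265]
tool_rot: [0.001, 0.732, 0.681, -0.0]
contact_force: [-6.6, -3.1, 19.9]
gripper_width: 0.412
grasp_force: 52.5
```

>>> {"method": "jog_arm", "body": {"rows": [{"fingers": 0, "x": 0, "y": 0, "z": -1.5, "ax": 0, "ay": 0, "az": 0}, {"fingers": 0, "x": 0, "y": 0, "z": 0, "ax": 0, "ay": 0, "az": 0}, {"fingers": 58, "x": 0, "y": 0, "z": 0, "ax": 0, "ay": 0, "az": 0}, {"fingers": 58, "x": 0, "y": 0, "z": 0, "ax": 0, "ay": 0, "az": 0}, {"fingers": 58, "x": 0, "y": 0, "z": 0, "ax": 0, "ay": 0, "az": 0}, {"fingers": 58, "x": 0, "y": 0, "z": 0, "ax": 0, "ay": 0, "az": 0}, {"fingers": 58, "x": 0, "y": 0, "z": 0, "ax": 0, "ay": 0, "az": 0}, {"fingers": 58, "x": 0, "y": 0, "z": 0, "ax": 0, "ay": 0, "az": 0}]}}

```text
t: 35.0
eef_pos: [0.4937, 0.1979, 0.0262]
tool_rot: [-0.0, 0.732, 0.681, -0.0]
contact_force: [-0.4, 0.6, 0.2]
gripper_width: 0.679
grasp_force: 0.0
```

>>> {"method": "jog_arm", "body": {"rows": [{"fingers": 58, "x": 0, "y": 0, "z": -15, "ax": 0, "ay": 0, "az": 0}, {"fingers": 58, "x": 0, "y": 0, "z": -25, "ax": 0, "ay": 0, "az": 0}, {"fingers": 58, "x": 0, "y": 0, "z": -30, "ax": 0, "ay": 0, "az": 0}, {"fingers": 58, "x": 0, "y": 0, "z": -30, "ax": 0, "ay": 0, "az": 0}, {"fingers": 58, "x": 0, "y": 0, "z": -40, "ax": 0, "ay": 0, "az": 0}, {"fingers": 58, "x": 0, "y": 0, "z": -40, "ax": 0, "ay": 0, "az": 0}, {"fingers": 58, "x": 0, "y": 0, "z": 0, "ax": 0, "ay": 0, "az": 0}, {"fingers": 58, "x": 0, "y": 0, "z": 0, "ax": 0, "ay": 0, "az": 0}]}}

```text
t: 35.8
eef_pos: [0.4942, 0.1981, 0.2079]
tool_rot: [0.001, 0.732, 0.681, 0.001]
contact_force: [0.6, -0.6, -1.3]
gripper_width: 0.679
grasp_force: 0.0
```

Run:
```python
from h import *
import cv2
o=bot.get_obs();print(o['eef_pos'],o['contact_force'],o['gripper_width'])
s=bot.read_camera('scene')['pixels'][:,:,::-1];s0=cv2.imread('pics/scene0.png')
h=cv2.cvtColor(s,cv2.COLOR_BGR2HSV);m=cv2.inRange(h,(20,140,120),(34,255,255));m[:200]=0
n,_,st,c=cv2.connectedComponentsWithStats(m);print([(st[i].tolist(),c[i].round(1).tolist()) for i in range(1,n) if st[i][4]>40])
P=pose([.489,.186,-.075],np.array([[x,y,z] for z in(0,.065) for x in(-.013,.023) for y in(-.026,.046)]));p=proj('scene',P);print('pred',p.min(0),p.max(0),p.mean(0))
d=cv2.absdiff(s,s0).max(2)
for nm,(a,b,e,f) in dict(wood=(138,290,228,375),sd=(190,345,300,398),hex=(176,256,218,280)).items(): print(nm,(d[b:f,a:e]>50).mean().round(3))
# handle (bolt) tip region
print('handle',proj('scene',np.array([[.4466,-.0277,.141]])))
```

```text
[0.49420053 0.19809746 0.20794552] [ 0.57480191 -0.61728268 -1.29665441] 0.6793932477466067
[([220, 280, 41, 41, 814], [239.5, 296.7])]
pred [212.55009572 273.87865927] [259.49149843 323.7455336 ] [236.36145339 298.70362653]
wood 0.137
sd 0.118
hex 0.0
handle [[354.57461839 228.12200662]]
```

Run:
```python
from h import *
import cv2
s=bot.read_camera('scene')['pixels'][:,:,::-1];t=bot.read_camera('top')['pixels'][:,:,::-1]
def red(i):
    h=cv2.cvtColor(i,cv2.COLOR_BGR2HSV);m=cv2.inRange(h,(0,170,80),(6,255,255));m[:,:185]=0;m[:,300:]=0;m[:345]=0;m[400:]=0;a=np.argwhere(m);return len(a),a.mean(0).round(1)
s0=cv2.imread('pics/scene0.png');print(red(s0),red(s))
for nm,(a,b,w,hh) in dict(wood=(140,300,55,60),sd=(188,360,45,36)).items():
    r=cv2.matchTemplate(s[b-15:b+hh+15,a-15:a+w+15],s0[b:b+hh,a:a+w],cv2.TM_CCOEFF_NORMED);print(nm,cv2.minMaxLoc(r)[1::2])
# bolt handle
a,b=347,222;o=cv2.imread('pics/full_s.png');r=cv2.matchTemplate(s[b-12:b+42,a-12:a+30],o[b:b+30,a:a+18],cv2.TM_CCOEFF_NORMED);print('handle',cv2.minMaxLoc(r)[1::2])
```

```text
(646, array([381.4, 217.5])) (621, array([381.6, 217.4]))
wood (0.942287027835846, (15, 15))
sd (0.9989103674888611, (15, 15))
handle (0.9895679354667664, (12, 12))
```

The offcut, the screwdriver and the bolt handle are where they were. The tape stands free and the gripper is clear, so I'm handing in.

```bash
python3 -c "
from station import bot
print(bot.hand_in())"
```

```text
the job is handed in; nothing more can be done
None
```

I handed the job in at about 36 s with the bolt drawn fully open and the tape measure standing on the bench beside the offcut; the tin is still in the chest and the offcut and bench tools have not moved, but the hand-in returned no verdict.

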